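# Hold the stop collar on the pivot shaft's flat

## Robot

A 6-joint arm with a two-finger parallel gripper is mounted at the origin on the work surface. World frame = base frame: x ahead of the robot, y to its left, z up, the work surface at z = 0. Lengths are in m, angles in rad, forces in N, time in s.
With the tool pointing down it reaches from about 0.375 to 0.9 m from the base axis. Payload 3.1 kg.
Tool frame: the origin (TCP) lies between the finger pads; the fingertips stand 14 mm ahead of it and the grasp point (between the pads) lies 5 mm behind it (robot.finger_overhang is the distance from the TCP to the fingertips, in m); z points along the fingers, y is the line along which they close (so a half turn about z gives the same grasp; the last joint's range is limited). The gripper opens to 87 mm and grips with 3 to 60 N. Pads are 19 mm wide; open, the fingers measure 117 mm over their backs; the gripper's body (75 mm by 190 mm) begins 51 mm behind the grasp point.
Start: joints at [-1.423, 0.527, 1.433, -0, 1.181, -0.178], TCP at [0.2, -0.592, 0.237] pointing down, gripper open.
Joint ranges: [-3.08, 3.08], [-0.75, 2.2], [0.22, 2.44], [-1.43, 4.57], [0, 2.65], [-2.85, 2.85]. Speed limits (rad/s): [2.79, 2.79, 3.14, 3.14, 3.14, 3.14].

## Interface

Orientations are given as a unit quaternion [x, y, z, w].
In Python, from rig import monitor, cams, workorder, robot gives the robot as it stands.
- The arm moves only by the tool send_rows, never from a script. Its argument "moves" is one flat list of numbers, 7 for each row, row after row: the opening, from 0 (shut) to 1 (fully open), then the shift along the world's x, y, z in cm, then the turn, a rotation vector about the world's x, y, z in rad. A call has 1 to 5 rows; each row is the pose to reach, as a shift and turn from the pose commanded when the call began; what a row does not reach only later rows make up. A row lasts 1/12 s, in which the tool goes at most 41.7 mm and 7.16 degrees, less where a joint would pass 70% of its speed; a pose out of reach is approached as far as the arm can. A call with a gripper value outside its range is refused whole. The fingers move at their own pace and stop on an object; "grip_force" is the grip in N (left out, the last holds). Time passes only in rows, so rows that repeat a pose let the fingers close. It gives the time, the measured TCP pose, the force, the opening and the grip force at its end, in the units of the state.
- monitor.get_obs(): the state, without advancing time (a new reading comes with each control period).
- cams.camera(name): name is "side" or "top" or "wrist"; returns a dict with "pixels" (480x640x3 uint8, blue, green, red), "range_z" (480x640 float32, m along the optical axis (not along the pixel's ray), 0 where there is no reading), "fovy" (degrees; the focal length in pixels is half the picture's height over the tangent of half this angle, whatever the lens; pixels are square), "cx", "cy" (the principal point, pixels), "rvec" (rotation vector, rad) and "tvec" (3), from world to camera coordinates, as OpenCV has them; the wrist camera has in their place "hand_eye" (4x4, takes a point from camera to tool coordinates, whose origin is the TCP and whose axes are the flange's). Camera axes: x right, y down, z forward; pixel columns grow to the right and rows downward; lengths in m; the calibration is good to about 2 mm. A picture is of the moment at which its call begins: read the wrist's pose just before it.
- workorder.hand_in(): hands the job in; it is judged then, once.
The state is a dict: "time": time; "q": joint angles; "joint_velocities": joint speeds; "joint_torque": joint torques, N m; "position": TCP position; "tool_rot": TCP orientation; "ft_force": force on the tool from outside, world axes, zero at the start; "moment": the same for the moment, N m; "grip_width": finger opening in m; "grip_force": force on a finger pad.
Only numpy, scipy, OpenCV 4.12 (cv2) and the standard library are available. Lean on these libraries where they do the work, as an engineer would, in place of code of your own. Each camera call takes 0.05 s, during which the arm holds its last target. There are 200 camera calls.

## Task

On the pivot stand, pinch the upright shaft across its set-screw flat and turn it with the fingers until the flat faces squarely towards the key rest on the foot. Then take the collar with the set screw, slide it down over the shaft so that its screw sits over the flat and still points to the key rest, and finish while holding it there in the fingers with its top level with the shaft's end, ready for someone to tighten the screw. Leave the other things on the bench alone.

Things in the scene. Friction and masses are not known exactly. Their poses are not given: they have to be found in the camera images.
- stand: White round foot fixed to the bench, 104 mm diameter, 28 mm high, with a bearing ring (44 mm diameter) up to 32 mm. Origin: centre of its underside, on the shaft's axis; z up. The key rest, a 28 mm wide tongue carrying two small lugs with a groove between, sticks out on the stand's +x side; its tip is 80 mm from the axis, its lugs reach 32 mm above the bench.
- shaft (a joint): Angle of the upright steel shaft in the stand, rad, counterclockwise positive seen from above, with end stops at -1.2 and 2.8; starts between 0.6 and 2.3. At 0 its flat faces the key rest (the stand's +x). The outward direction of the flat is the stand's yaw plus this angle. Light bearing drag (0.06 N m), stays where it is left.
- shaft_top (a point): Centre of the shaft's upper end, 92 mm above the bench, on the axis; axes turn with the shaft, its x is the outward direction of the flat. Shaft 30 mm diameter, exposed from 32 to 92 mm above the bench, the last 2.5 mm chamfered.
- shaft_flat: The set-screw flat, 20 mm wide, 52 to 89.5 mm above the bench, part of the shaft. Its face lies 10 mm from the axis: fingers pinching the flat and the round side opposite close to 25 mm, elsewhere to 30 mm. Origin: on the shaft's axis at the bearing, 32 mm above the bench; x is the outward direction of the flat.
- collar: Loose aluminium collar lying flat on the bench: 28 mm high, about 150 g, 60 mm diameter with two parallel wrench flats (its +y and -y sides) 50 mm apart, 32.6 mm bore along z. A dark set screw sticks out of its +x side. The screw's 8 mm wide tip stands into the bore to 11.3 mm from the axis, so it passes over the shaft only with the screw over the flat. Origin: centre of its underside.
- collar_top (a point): Centre of the collar's upper face, 28 mm above its underside; axes as the collar's. On the shaft the collar has 1.3 mm clearance all round and about 0.25 rad of turn.
- screw_head (a point): Outer end of the collar's set screw, on the screw's axis: 49 mm from the collar's axis, 14 mm above its underside. Head 16 mm diameter; the tip inside lies 10 to 18 mm above the underside.
- spacer: Bystander: plain aluminium ring without a screw, 60 mm outer, 32 mm inner diameter, 10 mm high, on the bench. Origin: centre of its underside.
- solvent: Bystander: white plastic bottle, 60 mm diameter, 120 mm high. Origin: centre of its underside.
- toolbin: Bystander: white open bin 140 x 100 x 50 mm (x, y, z). Origin: centre of its underside.
- driver: Bystander: screwdriver lying on the bench, beyond the work. Origin: under its middle.
There are look-alikes about, which are no part of the job. Of the things that look like the stand, the larger one is meant. Several things look just like the collar: the one meant starts farthest to the robot's left.

How it is judged:
On the way:
1. fingers pinch the shaft on its flat, with the flat turned to face the key rest (within 0.2 rad) (contact force between the fingers and shaft_flat above 2 N and value of joint shaft between -0.2 and 0.2 rad), for 0.2 s.
At the end, for the whole second after the job is handed in: Flat faces the key rest within 0.25 rad; collar on the shaft (within 4 mm of centre, tilt under 0.12 rad), its top level with the shaft's end within 4 mm, screw over the flat within 0.3 rad and on the key rest's side, still, held by the fingers (over 2 N) well above the foot (value of joint shaft between -0.25 and 0.25 rad and horizontal distance between collar and shaft_top below 0.004 m and z of collar_top in the frame of shaft_top between -0.004 and 0.004 m and angle between the x axis of collar and the x axis of shaft_top, either way round below 0.3 rad and x of screw_head in the frame of stand above 0.042 m and angle between collar's own z axis and vertical below 0.12 rad and contact force between the fingers and collar above 2 N and linear speed of collar below 0.02 m/s); the arm keeps its last pose, push and grip.
It fails at once if the spacer ring is moved more than 30 mm (distance of spacer from where it was at the start of the episode above 0.03 m).
It fails at once if the bottle is moved more than 30 mm or tipped (distance of solvent from where it was at the start of the episode above 0.03 m or angle between solvent's own z axis and vertical above 0.5 rad).
It fails at once if the tool bin is moved more than 30 mm (distance of toolbin from where it was at the start of the episode above 0.03 m).
It fails at once if the screwdriver is moved more than 30 mm (distance of driver from where it was at the start of the episode above 0.03 m).
It also fails if it takes over 72 s, if anything falls off the work surface, if the arm or the gripper's body presses on something with over 40 N, if the wrist force passes 120 N, or if a joint passes its speed limit or range.

## Working session

There is one attempt and no reset: what is moved stays moved. The work goes in short steps, Python scripts to look and compute and a tool call to move; the robot and the scene stay as the last step left them, time stands still between calls to the robot, and variables do not carry over. Pictures are saved under pics/ and viewed, at most 10 in all, crops included, and the job is handed in when it is done.

Besides the shell and the picture viewer there is one more tool, called after "Request:" by a JSON object that holds its "op" and its "data", one argument or row to a line. send_rows: Moves the arm, as the interface text tells. Its arguments: {"type":"object","properties":{"moves":{"type":"array","items":{"type":"number"}},"grip_force":{"type":"number"}},"required":["moves"]}

```bash
ls; mkdir -p pics; cat > h.py <<'E'
import numpy as np, cv2
from scipy.spatial.transform import Rotation as R
from rig import monitor, cams, workorder, robot
def cam(n):
    s=monitor.get_obs(); c=cams.camera(n); h,w=c['pixels'].shape[:2]
    f=h/2/np.tan(np.radians(c['fovy'])/2); c['f']=f
    if 'hand_eye' in c:
        T=np.eye(4); T[:3,:3]=R.from_quat(s['tool_rot']).as_matrix(); T[:3,3]=s['position']
        c['T']=T@np.array(c['hand_eye'])
    else:
        W=np.eye(4); W[:3,:3]=cv2.Rodrigues(np.array(c['rvec'],float))[0]; W[:3,3]=np.ravel(c['tvec']); c['T']=np.linalg.inv(W)
    return c
def ray(c,u,v,z):
    d=c['T'][:3,:3]@np.array([(u-c['cx'])/c['f'],(v-c['cy'])/c['f'],1]); o=c['T'][:3,3]
    return o+d*(z-o[2])/d[2]
def cloud(c):
    v,u=np.mgrid[:480,:640]; z=c['range_z']
    p=np.stack([(u-c['cx'])/c['f']*z,(v-c['cy'])/c['f']*z,z],-1)
    p=p@c['T'][:3,:3].T+c['T'][:3,3]; p[z==0]=np.nan; return p
E
python3 - <<'E'
from h import *
print(monitor.get_obs())
for n in('top','side'):
    c=cam(n); cv2.imwrite(f'pics/{n}0.png',c['pixels']); np.savez(f'{n}0.npz',**{k:c[k] for k in('pixels','range_z','T','f','cx','cy')})
    print(n,c['T'].round(3).tolist(),c['f'],c['cx'],c['cy'])
E
```

```text
pics
{'time': 0.0, 'q': array([-1.42347706e+00,  5.28456790e-01,  1.43390399e+00,  2.19059980e-05,
        1.18141498e+00, -1.78495397e-01]), 'joint_velocities': array([ 0.00046723, -0.00061236, -0.00247186,  0.00048533, -0.00059632,
        0.00089059]), 'joint_torque': array([ 1.29978009e-03, -4.40033519e+01, -1.76593602e+01,  6.34118216e-02,
        5.81447489e-02, -1.47466803e-04]), 'position': array([ 0.19998104, -0.59139425,  0.23557684]), 'tool_rot': array([ 9.86760009e-01,  1.62183516e-01,  2.71418407e-05, -1.09126277e-03]), 'ft_force': array([-0.21269947, -0.33471112,  0.87043423]), 'moment': array([-0.0206029 , -0.00133893, -0.04502181]), 'grip_force': 0.0, 'grip_width': 0.08665882191196249}
top [[0.007, -0.991, 0.131, 0.393], [-1.0, -0.006, 0.002, -0.006], [-0.001, -0.131, -0.991, 1.468], [0.0, 0.0, 0.0, 1.0]] 578.2481806666784 319.5983405435767 241.13821302226845
side [[-0.864, -0.315, 0.393, 0.123], [-0.504, 0.529, -0.683, 0.783], [0.008, -0.788, -0.616, 0.796], [0.0, 0.0, 0.0, 1.0]] 484.1917766066454 327.46904567598364 238.77958038225813
```

View pics/top0.png

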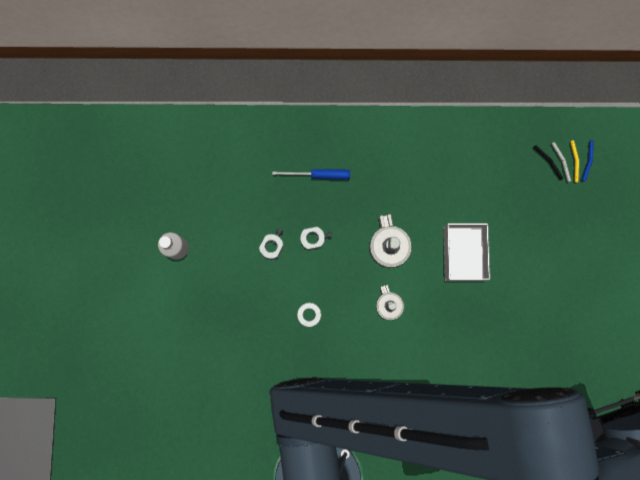

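View pics/side0.png

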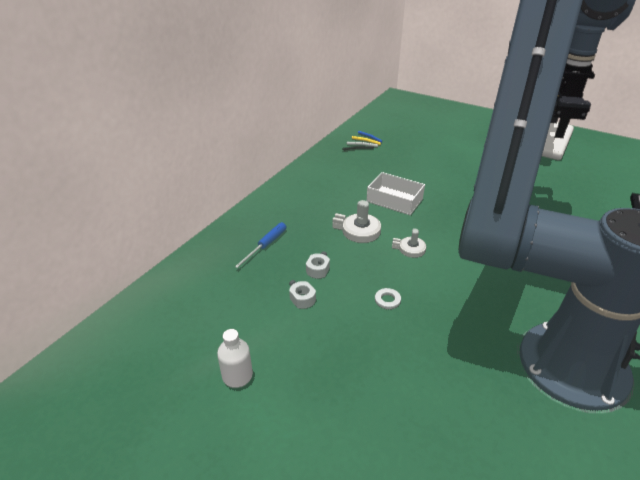

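Top view. Collar candidates: (271,246), (313,238), and the screwless spacer ring at (309,315). World +y is towards image left, so the one farthest to the robot's left is (271,246). Stand candidates: (391,246), which is the larger one, and the small (390,306). I choose (271,246) and (391,246).

```bash
python3 - <<'E'
from h import *
d=dict(np.load('top0.npz')); p=cloud(d); im=d['pixels']
cr=cv2.resize(im[205:330,250:420],None,fx=4.5,fy=4.5,interpolation=cv2.INTER_CUBIC); cv2.imwrite('pics/crop0.png',cr)
hsv=cv2.cvtColor(im,cv2.COLOR_BGR2HSV)
m=((hsv[...,1]<60)&(hsv[...,2]>90)).astype(np.uint8)
for name,(u0,u1,v0,v1) in dict(collar=(255,292,225,265),other=(295,335,222,255),stand=(365,415,208,272),small=(370,410,280,325)).items():
    q=p[v0:v1,u0:u1].reshape(-1,3); q=q[(q[:,2]>.008)]
    print(name,len(q),'zmax',np.percentile(q[:,2],[50,90,99]).round(3))
    if 'ar' in name or name=='other' or name=='collar':
        s=q[abs(q[:,2]-.028)<.006]; (c,r)=cv2.minEnclosingCircle(s[:,:2].astype(np.float32)); print(s.mean(0),c,r)
        lo=q[(q[:,2]<.022)];print('lo',lo.mean(0))
    s=q[q[:,2]>.08]; 
    if len(s): print('top',s.mean(0),len(s))
E
```

```text
collar 365 zmax [0.026 0.032 0.034]
[0.56876567 0.11937817 0.02769649] (0.577392578125, 0.11566483229398727) 0.0392674058675766
lo [0.58318053 0.11191203 0.01620837]
other 362 zmax [0.027 0.032 0.035]
[0.59054802 0.01555215 0.02794245] (0.5914859175682068, 0.00656952615827322) 0.03850109130144119
lo [0.59312829 0.00074628 0.01555245]
stand 1481 zmax [0.028 0.051 0.095]
top [ 0.57009573 -0.1815836   0.0911102 ] 118
small 661 zmax [0.019 0.026 0.064]
```

View pics/crop0.png

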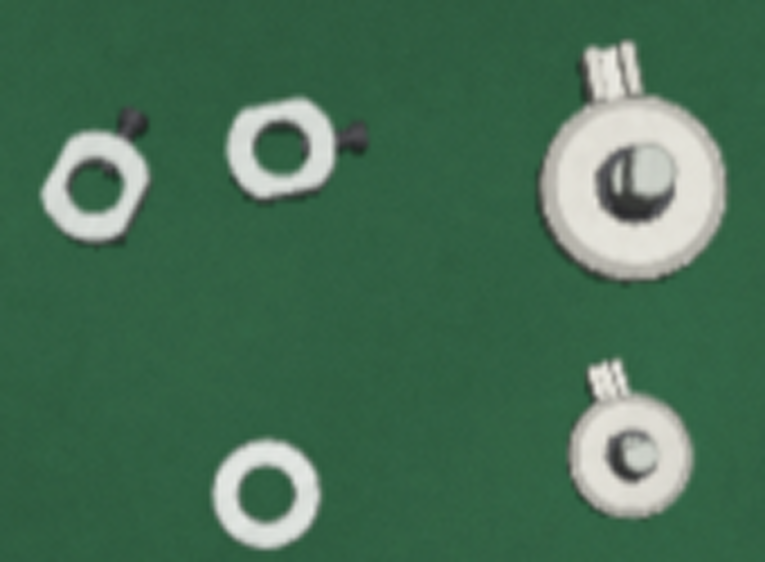

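The crop shows the leftmost collar at top-view (271,246), with its dark screw towards about (279,231). The larger stand is at (391,246), its tongue up at (386,221) and the shaft flat facing image left. Both choices hold up.

```bash
python3 - <<'E'
from h import *
c=cam('wrist'); print(np.array(c['hand_eye']).round(3),c['f'])
E
```

```text
[[-0.    -0.959 -0.283  0.079]
 [ 1.    -0.     0.    -0.   ]
 [-0.    -0.283  0.959 -0.148]
 [ 0.     0.     0.     1.   ]] 366.5393705964949
```

Request:
{"op": "send_rows", "data": {
  "moves": [1, 2.7, 3.1, 0.5, 0, 0, 0, 1, 5.4, 6.2, 1, 0, 0, 0, 1, 8.1, 9.3, 1.5, 0, 0, 0, 1, 10.8, 12.4, 2, 0, 0, 0, 1, 13.5, 15.5, 2.5, 0, 0, 0]
}}

```text
time: 0.57
position: [0.3358, -0.4354, 0.2615]
tool_rot: [0.987, 0.162, -0.0, -0.0]
ft_force: [0.8, -0.2, 0.5]
grip_width: 0.0871
grip_force: 0.0
```

Request:
{"op": "send_rows", "data": {
  "moves": [1, 2.7, 3.1, 0.5, 0, 0, 0, 1, 5.4, 6.2, 1, 0, 0, 0, 1, 8.1, 9.3, 1.5, 0, 0, 0, 1, 10.8, 12.4, 2, 0, 0, 0, 1, 13.5, 15.5, 2.5, 0, 0, 0]
}}

```text
time: 0.98
position: [0.4709, -0.2802, 0.2866]
tool_rot: [0.987, 0.162, -0.0, -0.0]
ft_force: [-0.1, -1.9, 0.1]
grip_width: 0.0871
grip_force: 0.0
```

Request:
{"op": "send_rows", "data": {
  "moves": [1, 2.7, 3.0, -0.5, 0, 0, 0, 1, 5.4, 6, -1, 0, 0, 0, 1, 8, 9, -2, 0, 0, 0, 1, 8, 9, -2, 0, 0, 0, 1, 8, 9, -2, 0, 0, 0]
}}

```text
time: 1.4
position: [0.5505, -0.1898, 0.2655]
tool_rot: [0.986, 0.164, -0.001, -0.001]
ft_force: [0.5, 0.2, 0.4]
grip_width: 0.0869
grip_force: 0.0
```

```bash
python3 - <<'E'
from h import *
c=cam('wrist'); cv2.imwrite('pics/w1.png',c['pixels']); np.savez('w1.npz',**{k:c[k] for k in('pixels','range_z','T','f','cx','cy')})
p=cloud(c); print(c['T'].round(3).tolist())
z=p[...,2]; near=np.hypot(p[...,0]-.565,p[...,1]+.182)<.1
m=near&(abs(z-.092)<.004); q=p[m]; print('top',len(q),q.mean(0),cv2.minEnclosingCircle(q[:,:2].astype(np.float32)))
m=near&(abs(z-.028)<.006); q=p[m]; print('foot',len(q),q.mean(0))
E
```

```text
[[0.324, -0.907, -0.27, 0.625], [-0.946, -0.311, -0.091, -0.164], [-0.001, 0.285, -0.959, 0.413], [0.0, 0.0, 0.0, 1.0]]
top 780 [ 0.57194211 -0.17953499  0.0915179 ] ((0.5715957880020142, -0.17834842205047607), 0.015003488399088383)
foot 6706 [ 0.57954164 -0.17622595  0.02769431]
```

View pics/w1.png

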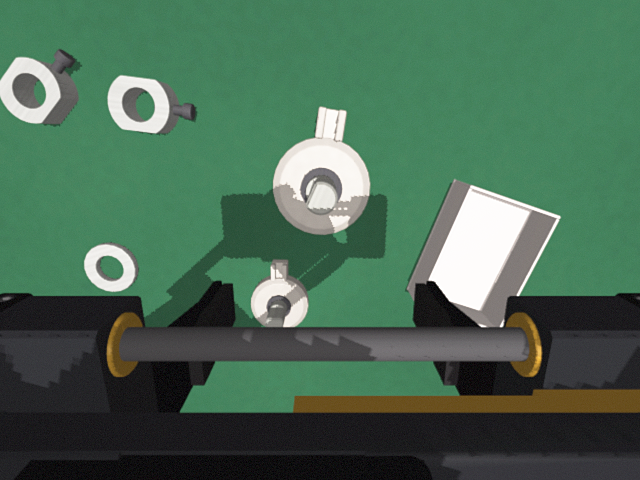

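```bash
cat > meas.py <<'E'
from h import *
d=dict(np.load('w1.npz')); p=cloud(d)
z=p[...,2]
# stand centre: white foot edge circle via colour rays at z=.028 + shaft top by rays
hsv=cv2.cvtColor(d['pixels'],cv2.COLOR_BGR2HSV)
c0=np.array([.5716,-.1795])
rr=np.hypot(p[...,0]-c0[0],p[...,1]-c0[1])
m=(rr<.1)&(abs(z-.028)<.005)
q=p[m]; r=np.hypot(*(q[:,:2]-c0).T)
foot=q[r<.056]; edge=foot[np.hypot(*(foot[:,:2]-c0).T)>.0]
c,rad=cv2.minEnclosingCircle(foot[:,:2].astype(np.float32)); print('foot circ',c,rad)
a=(rr<.05)&(abs(z-.032)<.002)
t=p[(rr>.058)&(rr<.085)&(z>.012)&(z<.04)]; C=np.array(c)
t0=t[:,:2].mean(0); w=cv2.fitLine(t[:,:2].astype(np.float32),cv2.DIST_L2,0,.01,.01).ravel()
print('tongue',len(t),t0,t[:,2].mean(),'yaw from centre',np.arctan2(*(t0-c)[::-1]),'from c0',np.arctan2(*(t0-c0)[::-1]),'line',np.arctan2(w[1],w[0]))
for zl,zh in((.036,.05),(.055,.07),(.07,.087)):
    s=p[(rr<.03)&(z>zl)&(z<zh)]; v=s[:,:2]-c0; an=np.degrees(np.arctan2(v[:,1],v[:,0])); r=np.hypot(*v.T)
    print(zl,len(s))
    for b in range(-180,180,15):
        k=(an>=b)&(an<b+15)
        if k.sum()>2: print(b,k.sum(),r[k].mean().round(4),end=' | ')
    print()
E
python3 meas.py; python3 - <<'E'
import cv2,numpy as np
d=np.load('w1.npz')['pixels'];cv2.imwrite('pics/crop1.png',cv2.resize(d[100:240,265:380],None,fx=4.2,fy=4.2,interpolation=cv2.INTER_CUBIC))
E
```

```text
foot circ (0.5740220546722412, -0.17831242084503174) 0.053613293915987015
tongue 669 [ 0.63892923 -0.1655524 ] 0.025894804037456157 yaw from centre 0.19411339677716088 from c0 0.20426601559570365 line -1.3265812
0.036 38
-30 3 0.0143 | -15 4 0.0147 | 0 6 0.015 | 15 8 0.0153 | 30 6 0.0157 | 45 5 0.016 | 
0.055 46
-45 4 0.014 | -30 4 0.0143 | -15 6 0.0147 | 0 8 0.015 | 15 7 0.0154 | 30 7 0.0154 | 90 3 0.0116 | 
0.07 56
-30 6 0.0144 | -15 9 0.0147 | 0 8 0.015 | 15 11 0.0154 | 30 7 0.0155 | 45 3 0.014 | 105 3 0.013 |
```

View pics/crop1.png

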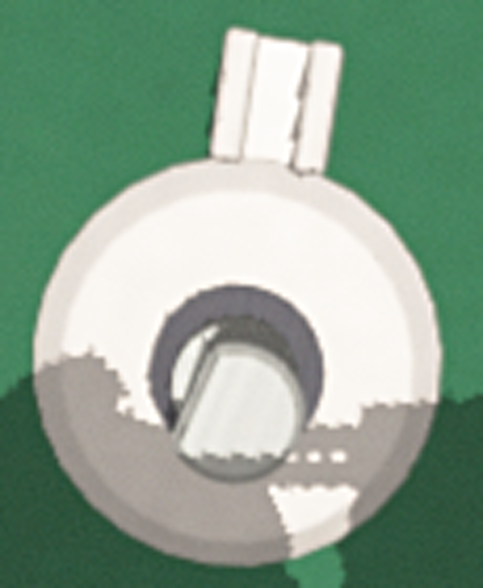

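The crop shows the shaft's D-shaped end, its flat edge running from about (178,440) to (215,340) in the crop and facing image left and slightly up. The key rest points up, with tongue edges (212,155)-(230,28) and (322,172)-(342,45).

```bash
python3 - <<'E'
from h import *
d=dict(np.load('w1.npz'))
f=lambda x,y,z: ray(d,x/4.2+265-.4,y/4.2+100-.4,z)[:2]
for a,b,z in(((178,440),(215,340),.091),((188,442),(220,345),.092),((212,155),(230,28),.032),((322,172),(342,45),.032),((240,160),(258,35),.032),((292,168),(312,42),.032)):
    A,B=f(*a,z),f(*b,z); v=B-A; print(A.round(4),B.round(4),np.arctan2(v[1],v[0]).round(3), np.linalg.norm(v).round(4))
q=monitor.get_obs()['q']; print(q)
E
```

```text
[ 0.5629 -0.1691] [ 0.5854 -0.1698] -0.032 0.0225
[ 0.5633 -0.1712] [ 0.5849 -0.1711] 0.005 0.0215
[ 0.6193 -0.1563] [ 0.6476 -0.1512] 0.177 0.0287
[ 0.6241 -0.1824] [ 0.6525 -0.1772] 0.181 0.0289
[ 0.6204 -0.163 ] [ 0.6483 -0.1579] 0.18 0.0283
[ 0.6227 -0.1753] [ 0.6509 -0.1703] 0.174 0.0287
[-5.26208629e-01  4.37663305e-01  1.50745846e+00 -7.31518081e-04
  1.19804470e+00  7.16732175e-01]
```

Request:
{"op": "send_rows", "data": {
  "moves": [0.7, 1, 0.4, -1, 0, 0, -0.11, 0.7, 2.2, 0.9, -3, 0, 0, -0.23, 0.7, 2.2, 0.9, -5.5, 0, 0, -0.345, 0.7, 2.2, 0.9, -8.5, 0, 0, -0.345, 0.7, 2.2, 0.9, -12, 0, 0, -0.345]
}}

```text
time: 1.87
position: [0.5725, -0.1856, 0.1473]
tool_rot: [1.0, -0.011, 0.002, 0.001]
ft_force: [0.4, -0.4, -0.9]
grip_width: 0.0642
grip_force: 0.0
```

Request:
{"op": "send_rows", "data": {
  "moves": [0.7, 0, 0, -2.5, 0, 0, 0, 0.7, 0, 0, -5, 0, 0, 0, 0.7, 0, 0, -7.3, 0, 0, 0, 0.7, 0, 0, -7.3, 0, 0, 0, 0.7, 0, 0, -7.3, 0, 0, 0]
}}

```text
time: 2.28
position: [0.5707, -0.1843, 0.0729]
tool_rot: [1.0, -0.011, -0.001, -0.001]
ft_force: [1.3, 0.3, 0.9]
grip_width: 0.0612
grip_force: 0.0
```

Request:
{"op": "send_rows", "data": {
  "moves": [0.15, 0, 0, 0, 0, 0, 0, 0.15, 0, 0, 0, 0, 0, 0, 0.15, 0, 0, 0, 0, 0, 0, 0.15, 0, 0, 0, 0, 0, 0, 0.15, 0, 0, 0, 0, 0, 0],
  "grip_force": 15
}}

```text
time: 2.7
position: [0.5726, -0.1833, 0.0746]
tool_rot: [1.0, -0.01, 0.001, 0.0]
ft_force: [0.0, -0.6, -0.4]
grip_width: 0.0352
grip_force: 0.0
```

Request:
{"op": "send_rows", "data": {
  "moves": [0.15, 0, 0.1, 0, 0, 0, 0, 0.15, 0, 0.2, 0, 0, 0, 0, 0.15, 0, 0.2, 0, 0, 0, 0, 0.15, 0, 0.2, 0, 0, 0, 0, 0.15, 0, 0.2, 0, 0, 0, 0]
}}

```text
time: 3.12
position: [0.5723, -0.1812, 0.074]
tool_rot: [1.0, -0.01, 0.0, 0.0]
ft_force: [-0.0, -0.9, 4.8]
grip_width: 0.0249
grip_force: 14.9
```

Request:
{"op": "send_rows", "data": {
  "moves": [0.15, -0.03, 0, 0, 0, 0, -0.11, 0.15, -0.06, 0.01, 0, 0, 0, -0.22, 0.15, -0.09, 0.02, 0, 0, 0, -0.33, 0.15, -0.11, 0.03, 0, 0, 0, -0.44, 0.15, -0.13, 0.04, 0, 0, 0, -0.55]
}}

```text
time: 3.53
position: [0.571, -0.1816, 0.074]
tool_rot: [0.959, -0.283, 0.001, 0.001]
ft_force: [-0.7, -3.9, 5.3]
grip_width: 0.0252
grip_force: 14.8
```

Request:
{"op": "send_rows", "data": {
  "moves": [0.15, -0.02, 0.02, 0, 0, 0, -0.11, 0.15, -0.04, 0.04, 0, 0, 0, -0.22, 0.15, -0.06, 0.06, 0, 0, 0, -0.33, 0.15, -0.08, 0.08, 0, 0, 0, -0.44, 0.15, -0.09, 0.1, 0, 0, 0, -0.55]
}}

```text
time: 3.95
position: [0.5697, -0.1811, 0.074]
tool_rot: [0.846, -0.533, 0.001, 0.001]
ft_force: [-3.4, -3.4, 5.5]
grip_width: 0.025
grip_force: 14.8
```

Request:
{"op": "send_rows", "data": {
  "moves": [0.15, -0.01, 0.02, 0, 0, 0, -0.09, 0.15, -0.02, 0.04, 0, 0, 0, -0.18, 0.15, -0.02, 0.06, 0, 0, 0, -0.27, 0.15, -0.02, 0.06, 0, 0, 0, -0.27, 0.15, -0.02, 0.06, 0, 0, 0, -0.27]
}}

```text
time: 4.37
position: [0.5692, -0.1806, 0.074]
tool_rot: [0.768, -0.64, 0.0, 0.001]
ft_force: [-4.5, -4.6, 5.3]
grip_width: 0.025
grip_force: 15.0
```

Request:
{"op": "send_rows", "data": {
  "moves": [0.15, 0, 0, 0, 0, 0, 0, 0.15, 0, 0, 0, 0, 0, 0, 0.15, 0, 0, 0, 0, 0, 0]
}}

```text
time: 4.62
position: [0.5692, -0.1806, 0.074]
tool_rot: [0.769, -0.64, 0.0, 0.001]
ft_force: [-4.1, -5.3, 5.8]
grip_width: 0.0249
grip_force: 15.0
```

```bash
python3 - <<'E'
from h import *
s=monitor.get_obs(); print(s['q'].round(3),s['moment'],s['ft_force'],s['position'])
M=R.from_quat(s['tool_rot']).as_matrix(); print('psi',np.arctan2(M[1,0],M[0,0]),s['grip_width'],s['grip_force'])
E
```

```text
[-0.493  0.712  1.626 -0.003  0.803  2.469] [-0.59149199  0.50272211 -0.09334198] [-4.09939883 -5.25344279  5.84676179] [ 0.56915439 -0.18060523  0.0740383 ]
psi -1.3885245071763341 0.0248808208967957 15.027229122201788
```

Request:
{"op": "send_rows", "data": {
  "moves": [0.65, 0, 0, 0, 0, 0, 0, 0.65, 0, 0, 0, 0, 0, 0, 0.65, 0, 0, 0, 0, 0, 0, 0.65, 0, 0, 0, 0, 0, 0, 0.65, 0, 0, 0, 0, 0, 0]
}}

```text
time: 5.03
position: [0.5696, -0.1787, 0.0732]
tool_rot: [0.768, -0.64, -0.0, -0.0]
ft_force: [-0.3, 0.1, 0.6]
grip_width: 0.0506
grip_force: 0.0
```

Request:
{"op": "send_rows", "data": {
  "moves": [0.65, 0, 0, 3, 0, 0, 0, 0.65, 0, 0, 7, 0, 0, 0, 0.65, 0, 0, 11, 0, 0, 0.11, 0.65, 0, 0, 15, 0, 0, 0.22, 0.65, 0, 0, 19, 0, 0, 0.33]
}}

```text
time: 5.45
position: [0.5693, -0.1786, 0.2652]
tool_rot: [0.864, -0.503, -0.0, -0.0]
ft_force: [0.6, -0.4, -0.9]
grip_width: 0.0563
grip_force: 0.0
```

Request:
{"op": "send_rows", "data": {
  "moves": [1, 0, 1.5, 0.5, 0, 0, 0.11, 1, 0, 3, 1, 0, 0, 0.22, 1, 0, 4.5, 1, 0, 0, 0.33, 1, 0, 6, 1, 0, 0, 0.44, 1, 0, 7, 1, 0, 0, 0.55]
}}

```text
time: 5.87
position: [0.5693, -0.1074, 0.2736]
tool_rot: [0.969, -0.249, -0.0, -0.0]
ft_force: [-0.5, -0.2, -0.3]
grip_width: 0.0819
grip_force: 0.0
```

Request:
{"op": "send_rows", "data": {
  "moves": [1, 0, 2, 0, 0, 0, 0.11, 1, 0, 4, 0, 0, 0, 0.22, 1, 0, 6, 0, 0, 0, 0.33, 1, 0, 8, 0, 0, 0, 0.44, 1, 0, 8, 0, 0, 0, 0.5]
}}

```text
time: 6.28
position: [0.5688, -0.0253, 0.2733]
tool_rot: [1.0, -0.001, -0.001, -0.001]
ft_force: [0.0, -0.3, 0.2]
grip_width: 0.0865
grip_force: 0.0
```

Request:
{"op": "send_rows", "data": {
  "moves": [1, 0, 0, 0, 0, 0, 0, 1, 0, 0, 0, 0, 0, 0, 1, 0, 0, 0, 0, 0, 0]
}}

```text
time: 6.53
position: [0.5697, -0.0294, 0.2734]
tool_rot: [1.0, -0.005, -0.0, 0.0]
ft_force: [-0.5, 0.1, 0.6]
grip_width: 0.0872
grip_force: 0.0
```

```bash
python3 - <<'E'
from h import *
c=cam('wrist'); cv2.imwrite('pics/w2.png',c['pixels']); np.savez('w2.npz',**{k:c[k] for k in('pixels','range_z','T','f','cx','cy')})
print(monitor.get_obs()['position'])
E
```

```text
[ 0.56972157 -0.02959295  0.27346529]
```

View pics/w2.png

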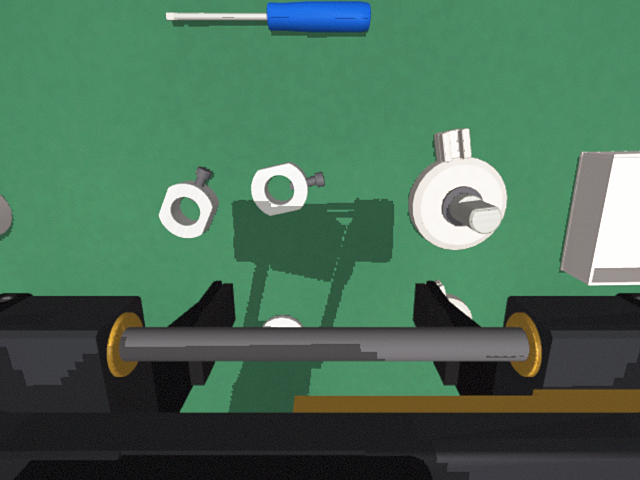

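Wrist view 2: the shaft flat at (480,215) now faces up, towards the key rest at (453,145). The target collar is at (188,210) with its screw at (203,176), and the other collar is at (280,188).

```bash
cat > col.py <<'E'
from h import *
def collar(c,g,zt=.028,scr=True):
    p=cloud(c); im=c['pixels']; hsv=cv2.cvtColor(im,cv2.COLOR_BGR2HSV)
    r=np.hypot(p[...,0]-g[0],p[...,1]-g[1]); z=p[...,2]
    top=((r<.036)&(abs(z-zt)<.005)&(hsv[...,1]<60)&(hsv[...,2]>120)).astype(np.uint8)
    cs,h=cv2.findContours(top,cv2.RETR_CCOMP,cv2.CHAIN_APPROX_NONE)
    o=max(cs,key=cv2.contourArea); i=max([x for x,y in zip(cs,h[0]) if y[3]>=0],key=cv2.contourArea)
    W=lambda k:np.array([ray(c,*q,zt)[:2] for q in k.reshape(-1,2)],np.float32)
    O,I=W(o),W(i)
    print('bore',cv2.minEnclosingCircle(I),'mean',I.mean(0)); print('outer',cv2.minEnclosingCircle(O),'mean',O.mean(0))
    H=O[cv2.convexHull(O,returnPoints=False).ravel()]
    cen=O.mean(0); A=np.radians(np.arange(0,180,1)); w=[np.ptp(H@[np.cos(a),np.sin(a)]) for a in A]
    # flat-normal: symmetric centroid of near-minimum widths
    k=int(np.argmin(w)); sm=[a for a in A if w[int(round(np.degrees(a)))]<min(w)+.003]
    print('width min',min(w),'deg',np.degrees(A[k]),'range',np.degrees(sm[0]),np.degrees(sm[-1]),'->collar yaw',np.degrees(A[k])-90)
    d=(r<.06)&(r>.031)&(hsv[...,2]<90)&(hsv[...,1]<90)&(z>.006)&(z<.03)
    s=p[d]; 
    if len(s):
        m=s.mean(0); print('screw',len(s),m,'yaw',np.degrees(np.arctan2(*(m[:2]-I.mean(0))[::-1])))
E
python3 - <<'E'
from col import *
d=dict(np.load('w2.npz')); g=ray(d,188,210,.028); print(g); collar(d,g)
E
```

```text
[0.57045908 0.11932098 0.028     ]
bore ((0.5694342255592346, 0.12267795205116272), 0.016963282600045204) mean [0.56967896 0.12240287]
outer ((0.5696373581886292, 0.12240371108055115), 0.03075903095304966) mean [0.56983125 0.12234008]
width min 0.05094032842466323 deg 64.0 range 57.00000000000001 71.0 ->collar yaw -26.0
screw 62 [0.60832289 0.09989248 0.01535888] yaw -30.22113390024676
```

Request:
{"op": "send_rows", "data": {
  "moves": [1, 0, 3.5, -1, 0, 0, -0.1, 1, 0, 7, -2, 0, 0, -0.2, 1, 0, 10.5, -4, 0, 0, -0.3, 1, 0, 14, -6, 0, 0, -0.4, 1, 0, 15.2, -7, 0, 0, -0.47]
}}

```text
time: 7.0
position: [0.5681, 0.1263, 0.2014]
tool_rot: [0.971, -0.239, -0.002, -0.0]
ft_force: [0.5, -0.5, -0.2]
grip_width: 0.0869
grip_force: 0.0
```

Request:
{"op": "send_rows", "data": {
  "moves": [1, 0, 0, 0, 0, 0, 0, 1, 0, 0, 0, 0, 0, 0, 1, 0, 0, 0, 0, 0, 0]
}}

```text
time: 7.25
position: [0.5706, 0.1216, 0.2043]
tool_rot: [0.971, -0.237, 0.001, 0.0]
ft_force: [0.1, -0.7, 1.2]
grip_width: 0.0874
grip_force: 0.0
```

```bash
python3 - <<'E'
from col import *
c=cam('wrist'); np.savez('w3.npz',**{k:c[k] for k in('pixels','range_z','T','f','cx','cy')}); cv2.imwrite('pics/w3.png',c['pixels'])
collar(c,(.5697,.1224))
s=monitor.get_obs(); M=R.from_quat(s['tool_rot']).as_matrix(); print('psi',np.degrees(np.arctan2(M[1,0],M[0,0])),s['position'])
E
```

```text
bore ((0.5697563886642456, 0.12295489013195038), 0.01701481081545353) mean [0.5697883  0.12278768]
outer ((0.5696702003479004, 0.12305951118469238), 0.03036811575293541) mean [0.56989324 0.1228765 ]
width min 0.04957593007881789 deg 64.0 range 57.00000000000001 70.0 ->collar yaw -26.0
screw 37 [0.60906521 0.10206284 0.01569108] yaw -27.818794333193313
psi -27.497546813770473 [0.57081321 0.12138497 0.20460277]
```

Request:
{"op": "send_rows", "data": {
  "moves": [1, -0.1, 0.1, -4, 0, 0, 0.01, 1, -0.1, 0.15, -8, 0, 0, 0.015, 1, -0.1, 0.15, -12, 0, 0, 0.015, 1, -0.1, 0.15, -15, 0, 0, 0.015, 1, -0.1, 0.15, -17, 0, 0, 0.015]
}}

```text
time: 7.72
position: [0.5683, 0.1225, 0.0315]
tool_rot: [0.973, -0.231, -0.001, 0.0]
ft_force: [-0.9, -0.4, 0.8]
grip_width: 0.0872
grip_force: 0.0
```

Request:
{"op": "send_rows", "data": {
  "moves": [1, 0, 0, -1, 0, 0, 0, 1, 0, 0, -1.7, 0, 0, 0, 0.8, 0, 0, -1.7, 0, 0, 0, 0.7, 0, 0, -1.7, 0, 0, 0, 0.6, 0, 0, -1.7, 0, 0, 0]
}}

```text
time: 8.13
position: [0.5701, 0.1242, 0.0182]
tool_rot: [0.973, -0.23, 0.002, -0.0]
ft_force: [0.4, 0.0, 0.6]
grip_width: 0.0745
grip_force: 0.0
```

Request:
{"op": "send_rows", "data": {
  "moves": [0.4, 0, 0, 0, 0, 0, 0, 0.4, 0, 0, 0, 0, 0, 0, 0.4, 0, 0, 0, 0, 0, 0, 0.4, 0, 0, 0, 0, 0, 0, 0.4, 0, 0, 0, 0, 0, 0],
  "grip_force": 20
}}

```text
time: 8.55
position: [0.5688, 0.1243, 0.0172]
tool_rot: [0.973, -0.23, 0.0, 0.0]
ft_force: [-0.9, -0.6, 4.9]
grip_width: 0.05
grip_force: 20.0
```

Request:
{"op": "send_rows", "data": {
  "moves": [0.4, 0, 0, 0, 0, 0, 0, 0.4, 0, 0, 0, 0, 0, 0, 0.4, 0, 0, 0, 0, 0, 0]
}}

```text
time: 8.8
position: [0.5687, 0.1243, 0.0172]
tool_rot: [0.973, -0.23, 0.0, 0.0]
ft_force: [-0.6, -0.7, 5.4]
grip_width: 0.05
grip_force: 20.0
```

```bash
python3 - <<'E'
from col import *
s=monitor.get_obs(); M=R.from_quat(s['tool_rot']).as_matrix(); print('psi',np.arctan2(M[1,0],M[0,0]),s['position'],M[:,2].round(4),s['grip_width'],s['grip_force'],s['ft_force'],s['moment'])
E
```

```text
psi -0.46381909024386136 [0.56874809 0.12429198 0.01717934] [ 3.e-04 -3.e-04 -1.e+00] 0.04995764271390349 19.998749350727937 [-0.63512926 -0.71057145  5.41618151] [-0.19086531  0.25875517  0.036002  ]
```

Request:
{"op": "send_rows", "data": {
  "moves": [0.4, 0, 0, 2, 0, 0, 0, 0.4, 0, 0, 5, 0, 0, 0, 0.4, 0, 0, 9, 0, 0, 0, 0.4, 0, 0, 13, 0, 0, 0, 0.4, 0, 0, 17, 0, 0, 0.1]
}}

```text
time: 9.22
position: [0.5678, 0.1246, 0.1874]
tool_rot: [0.984, -0.18, -0.001, 0.0]
ft_force: [1.3, 0.1, -1.6]
grip_width: 0.0499
grip_force: 20.0
```

Request:
{"op": "send_rows", "data": {
  "moves": [0.4, 0, -3, 0, 0, 0, 0.1, 0.4, 0, -6, 0, 0, 0, 0.2, 0.4, 0, -9.5, 0, 0, 0, 0.3, 0.4, 0, -13, 0, 0, 0, 0.4, 0.4, 0, -16.5, 0, 0, 0, 0.5]
}}

```text
time: 9.63
position: [0.5681, -0.0415, 0.1862]
tool_rot: [0.997, 0.071, -0.0, -0.0]
ft_force: [-0.4, -0.2, -2.5]
grip_width: 0.0499
grip_force: 20.0
```

Request:
{"op": "send_rows", "data": {
  "moves": [0.4, 0.1, -3.5, 0, 0, 0, 0.047, 0.4, 0.1, -7, 0, 0, 0, 0.047, 0.4, 0.1, -10.5, 0, 0, 0, 0.047, 0.4, 0.1, -12.8, 0, 0, 0, 0.047, 0.4, 0.1, -13.8, 0, 0, 0, 0.047]
}}

```text
time: 10.05
position: [0.5696, -0.1822, 0.186]
tool_rot: [0.996, 0.09, 0.0, 0.001]
ft_force: [0.6, 0.0, -1.7]
grip_width: 0.0499
grip_force: 20.0
```

Request:
{"op": "send_rows", "data": {
  "moves": [0.4, 0, 0, -1.5, 0, 0, 0, 0.4, 0, 0, -3, 0, 0, 0, 0.4, 0, 0, -3, 0, 0, 0, 0.4, 0, 0, -3, 0, 0, 0]
}}

```text
time: 10.38
position: [0.5687, -0.1773, 0.1554]
tool_rot: [0.996, 0.092, -0.001, -0.001]
ft_force: [-0.4, -0.1, -1.8]
grip_width: 0.0499
grip_force: 20.0
```

```bash
python3 - <<'E'
from col import *
s=monitor.get_obs(); M=R.from_quat(s['tool_rot']).as_matrix(); print('psi',np.arctan2(M[1,0],M[0,0]),s['position'],M[:,2].round(4),s['grip_width'],s['grip_force'],s['ft_force'])
c=cam('wrist'); np.savez('w4.npz',**{k:c[k] for k in('pixels','range_z','T','f','cx','cy')}); cv2.imwrite('pics/w4.png',c['pixels'])
p=cloud(c); r=np.hypot(p[...,0]-.5717,p[...,1]+.1787); z=p[...,2]; zt=s['position'][2]+.011
print('zt',zt,[ (a,int(((r<.04)&(abs(z-a)<.002)).sum())) for a in np.arange(.08,.22,.004).round(3)])
E
```

```text
psi 0.18339165196282844 [ 0.56869507 -0.17725653  0.15544275] [-0.003   0.0021 -1.    ] 0.049886134726915596 19.998975711491077 [-0.38197807 -0.12588961 -1.81902249]
zt 0.16644275364939948 [(np.float64(0.08), 1), (np.float64(0.084), 0), (np.float64(0.088), 0), (np.float64(0.092), 0), (np.float64(0.096), 0), (np.float64(0.1), 0), (np.float64(0.104), 0), (np.float64(0.108), 0), (np.float64(0.112), 0), (np.float64(0.116), 0), (np.float64(0.12), 0), (np.float64(0.124), 0), (np.float64(0.128), 0), (np.float64(0.132), 0), (np.float64(0.136), 17), (np.float64(0.14), 326), (np.float64(0.144), 384), (np.float64(0.148), 388), (np.float64(0.152), 452), (np.float64(0.156), 931), (np.float64(0.16), 552), (np.float64(0.164), 3968), (np.float64(0.168), 3951), (np.float64(0.172), 297), (np.float64(0.176), 300), (np.float64(0.18), 384), (np.float64(0.184), 232), (np.float64(0.188), 262), (np.float64(0.192), 678), (np.float64(0.196), 228), (np.float64(0.2), 235), (np.float64(0.204), 269), (np.float64(0.208), 306), (np.float64(0.212), 318), (np.float64(0.216), 318)]
```

View pics/w4.png

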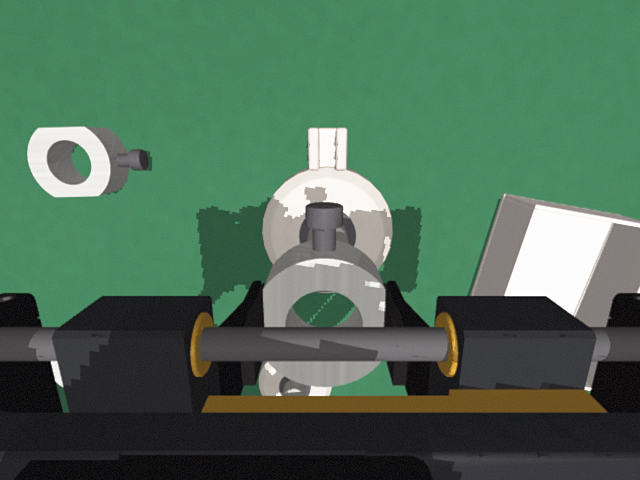

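Wrist view 4: the collar is in the fingers with its bore at (323,315) and its screw at (324,215), pointing to the key rest at (328,150). Next I measure where the collar sits in the tool frame.

```bash
python3 - <<'E'
from col import *
c=cams.camera('wrist'); s=monitor.get_obs(); c['f']=240/np.tan(np.radians(c['fovy'])/2); c['T']=np.array(c['hand_eye'])
p=cloud(c)  # tool frame
m=(abs(p[...,2]+.011)<.005)&(np.hypot(p[...,0],p[...,1])<.04)&(abs(p[...,1])<.024)
q=p[m]; print('top z',np.median(q[:,2]),len(q))
for y0 in(-20,-16,-12,-8,-4,0,4,8,12,16,20):
    k=q[abs(q[:,1]*1000-y0)<1.5]; xs=np.sort(k[:,0]*1000)
    if len(xs)>3:
        g=np.diff(xs); i=g.argmax(); print(y0,xs[0].round(1),xs[-1].round(1),'gap',xs[i].round(1),xs[i+1].round(1),' c_out',round(xs[-1]-np.sqrt(900-y0**2),2),' c_in',round(xs[i+1]-np.sqrt(max(16.3**2-y0**2,0)),2))
mt=abs(q[:,0])<.03
A=np.c_[q[:,:2],np.ones(len(q))]; print('plane',np.linalg.lstsq(A,q[:,2],rcond=None)[0])
hs=cv2.cvtColor(c['pixels'],cv2.COLOR_BGR2HSV)[...,2]
d=(p[...,0]>.036)&(p[...,0]<.055)&(abs(p[...,1])<.02)&(p[...,2]>-.01)&(p[...,2]<.03); print('screw head',p[d].mean(0),d.sum())
M=R.from_quat(s['tool_rot']).as_matrix(); print('psi',np.arctan2(M[1,0],M[0,0]),s['position'],M[:,2].round(4))
E
```

```text
top z -0.010560399598954828 7258
-20 -22.1 25.4 gap -14.9 1.1  c_out 3.03  c_in 1.11
-16 -25.5 28.4 gap -14.9 -0.4  c_out 3.04  c_in -3.55
-12 -26.8 30.0 gap -14.9 11.9  c_out 2.47  c_in 0.88
-8 -27.5 31.1 gap -15.0 15.8  c_out 2.21  c_in 1.56
-4 -28.4 31.7 gap -14.7 17.2  c_out 1.93  c_in 1.4
0 -28.6 31.9 gap -14.8 17.7  c_out 1.85  c_in 1.37
4 -28.6 31.6 gap -15.0 16.8  c_out 1.9  c_in 0.95
8 -27.8 30.9 gap -15.0 14.3  c_out 1.96  c_in 0.13
12 -25.7 29.5 gap -14.9 10.5  c_out 2.02  c_in -0.57
16 -24.0 27.4 gap -14.3 -0.6  c_out 2.05  c_in -3.73
20 -20.8 24.6 gap -14.8 1.1  c_out 2.28  c_in 1.07
plane [ 0.0065345   0.00035588 -0.01052955]
screw head [ 0.04511766 -0.00069098 -0.00140517] 1244
psi 0.18371235997586155 [ 0.57004853 -0.17791891  0.1569563 ] [ 5.e-04 -0.e+00 -1.e+00]
```

Request:
{"op": "send_rows", "data": {
  "moves": [0.4, 0, -0.1, -2, 0, 0, 0, 0.4, 0, -0.1, -4, 0, 0, 0, 0.4, 0, -0.1, -4.5, 0, 0, 0, 0.4, 0, -0.1, -4.5, 0, 0, 0, 0.4, 0, -0.1, -4.5, 0, 0, 0],
  "grip_force": 25
}}

```text
time: 10.9
position: [0.5702, -0.1795, 0.1123]
tool_rot: [0.996, 0.092, 0.0, 0.0]
ft_force: [0.4, -0.3, -1.7]
grip_width: 0.0496
grip_force: 25.0
```

Request:
{"op": "send_rows", "data": {
  "moves": [0.4, 0, 0, 0, 0, 0, 0, 0.4, 0, 0, -0.2, 0, 0, 0, 0.4, 0, 0, -0.4, 0, 0, 0, 0.4, 0, 0, -0.6, 0, 0, 0, 0.4, 0, 0, -0.8, 0, 0, 0]
}}

```text
time: 11.32
position: [0.5698, -0.1797, 0.1037]
tool_rot: [0.996, 0.091, 0.0, 0.0]
ft_force: [-0.6, 0.5, -2.6]
grip_width: 0.0497
grip_force: 25.0
```

Request:
{"op": "send_rows", "data": {
  "moves": [0.4, 0, 0.05, -0.2, 0, 0, 0, 0.4, 0, 0.05, -0.4, 0, 0, 0, 0.4, 0, 0.05, -0.6, 0, 0, 0, 0.4, 0, 0.05, -0.8, 0, 0, 0, 0.4, 0, 0.05, -0.8, 0, 0, 0]
}}

```text
time: 11.73
position: [0.5694, -0.1789, 0.095]
tool_rot: [0.996, 0.091, -0.0, -0.0]
ft_force: [0.6, 0.1, -1.3]
grip_width: 0.0497
grip_force: 25.0
```

Request:
{"op": "send_rows", "data": {
  "moves": [0.4, 0, 0, -0.3, 0, 0, 0, 0.4, 0, 0, -0.6, 0, 0, 0, 0.4, 0, 0, -0.9, 0, 0, 0, 0.4, 0, 0, -1.2, 0, 0, 0, 0.4, 0, 0, -1.4, 0, 0, 0]
}}

```text
time: 12.15
position: [0.5695, -0.179, 0.081]
tool_rot: [0.996, 0.091, -0.0, -0.0]
ft_force: [0.3, -0.6, -1.6]
grip_width: 0.0497
grip_force: 25.0
```

Request:
{"op": "send_rows", "data": {
  "moves": [0.4, 0, 0, 0, 0, 0, 0, 0.4, 0, 0, 0, 0, 0, 0, 0.4, 0, 0, 0, 0, 0, 0, 0.4, 0, 0, 0, 0, 0, 0, 0.4, 0, 0, 0, 0, 0, 0]
}}

```text
time: 12.57
position: [0.5698, -0.1792, 0.0817]
tool_rot: [0.996, 0.091, 0.0, 0.0]
ft_force: [0.8, 0.2, -2.0]
grip_width: 0.05
grip_force: 25.0
```

```bash
python3 - <<'E'
from col import *
s=monitor.get_obs(); M=R.from_quat(s['tool_rot']).as_matrix(); print('psi',np.arctan2(M[1,0],M[0,0]),s['position'],M[:,2].round(4),s['grip_width'],s['ft_force'],s['moment'])
c=cam('wrist'); cv2.imwrite('pics/w5.png',c['pixels'][180:420,200:450].repeat(2,0).repeat(2,1))
p=cloud(c); r=np.hypot(p[...,0]-.5717,p[...,1]+.1787); z=p[...,2]; v=abs(z-.092)<.008
a=z[v&(r<.009)]; b=z[v&(r>.019)&(r<.026)]; print('shaft top',np.median(a),len(a),'collar top',np.median(b),len(b))
E
```

```text
psi 0.18277695072283534 [ 0.56975888 -0.17915116  0.08172235] [ 3.e-04 -2.e-04 -1.e+00] 0.04998074254269915 [ 0.78815175  0.20375467 -1.99451409] [0.03410204 0.03235857 0.00698537]
shaft top 0.09172436531004866 771 collar top 0.0923081561754121 3797
```

View pics/w5.png

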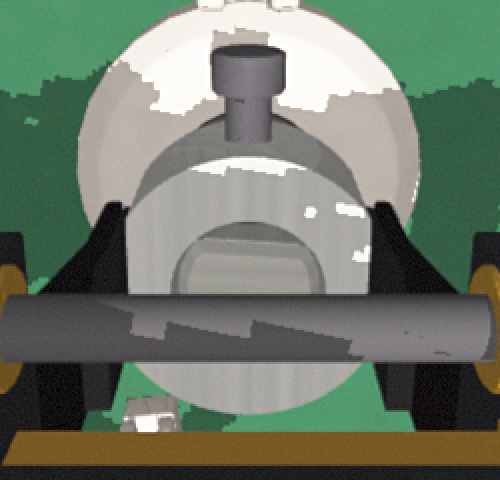

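The crop shows the collar on the shaft with the screw at (248,90) over the flat edge at (248,240), pointing to the key rest. The tops are level within 0.6 mm, so I'm handing in.

```bash
python3 -c "
from rig import workorder; print(workorder.hand_in())"
```

```text
the job is handed in; nothing more can be done
None
```

I turned the shaft's flat to face the key rest, slid the collar on with its screw over the flat, and handed the job in with the fingers still holding it, top level with the shaft's end within about 0.6 mm by camera; no verdict was returned.

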